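# Shut the bolt bin and snap its lever latch over

### The arm

A 6-joint arm with a two-finger parallel gripper is mounted at the origin on the work surface. World frame = base frame: x ahead of the robot, y to its left, z up, the work surface at z = 0. Lengths are in mm, angles in rad, forces in N, time in s.
With the tool pointing down it reaches from about 350 to 975 mm from the base axis. Payload 7.1 kg.
Tool frame: the origin (TCP) lies midway between the tips of the shut fingers; the grasp point (between the pads) lies 19 mm behind it (ctrl.pinch_z is the distance from the TCP to the grasp point, in mm); z points along the fingers, y is the direction in which the jaws open and shut (so a half turn about z gives the same grasp; the last joint's range is limited). The gripper opens to 88 mm and grips with 3 to 60 N. Pads are 20 mm wide; open, the fingers measure 115 mm over their backs; the gripper's body (75 mm by 178 mm) begins 61 mm behind the grasp point.
Start: joints at [-1.356, 0.423, 1.63, -0, 1.089, -0.019], TCP at [144.817, -607.974, 195.075] pointing down, gripper open.
Joint ranges: [-3, 3], [-0.9, 2.11], [0.09, 2.58], [-1.31, 4.45], [0.11, 2.69], [-2.54, 2.54]. Speed limits (rad/s): [2.39, 2.39, 3.01, 3.14, 3.14, 3.14].

### API

Orientations are given as a rotation vector (axis times angle).
In Python, from workcell import ctrl gives the robot as it stands.
- The arm moves only by the tool jog_arm, never from a script. Its arguments are lists of equal length, an entry for each row: "xyz": the shift along the world's x, y, z in mm, a list of three; "yaw": the turn about the world's z in degrees. A call has 1 to 20 rows; each row shifts and turns the pose as measured when the row begins; what a row does not reach is not made up. A row lasts 1/12 s, in which the tool goes at most 41.7 mm and 7.16 degrees, less where a joint would pass 70% of its speed; a pose out of reach is approached as far as the arm can. A call with a gripper value outside its range is refused whole. "gripper" is the closure, from 0 (fully open) to 1 (shut), set as the call begins (left out, the last holds). The fingers move at their own pace and stop on an object; the grip force is fixed at half the most. Time passes only in rows, so rows that do not move let the fingers close. It gives the time, the measured TCP pose, the force and the opening at its end, in the units of the state.
- ctrl.get_obs(): the state, without advancing time (a new reading comes with each control period).
- ctrl.get_image(name): name is "scene" or "top" or "wrist"; returns a dict with "img" (400x640x3 uint8, blue, green, red), "K" (3x3 intrinsics, pixels), "R" (3x3) and "t" (3): a world point X has camera coordinates R X + t. Camera axes: x right, y down, z forward; pixel columns grow to the right and rows downward; lengths in mm; the calibration is good to about 2 mm. The wrist camera is an equidistant fisheye: a pixel r from the principal point sees the ray r / f radians off the axis. A picture is of the moment at which its call begins. There is no depth.
- ctrl.close_job(): hands the job in, once; it reports no verdict.
Trained networks look in a picture, given as the dict that the camera call returned (one of the last four; its "shot" number tells which), for a name from the list of things; names that differ only in an ending like _2 or _b are one class to them, and where a whole thing is asked for, a point or a joint stands for the part that bears it (a point fixed in the world has none). Each returns a list of dicts, best first, with "confidence" (0 to 1); they miss things now and then, are a little off and sometimes report something else, mostly with a low value. They report only what shows in the picture. A call takes as long as a camera call.
- ctrl.find_in(picture, thing): "centre" ([column, row] as shares, 0 to 1, of the picture: columns of its width, rows of its height, amid what is visible of it).
- ctrl.regions_of(picture, thing): "region" (400x640 bool, what is visible of it) and "centre" ([column, row] as shares, 0 to 1, of the picture: columns of its width, rows of its height, amid what is visible of it).
- ctrl.pinpoint(picture, thing): "centre" ([column, row] as shares, 0 to 1, of the picture: columns of its width, rows of its height: a listed point, or the origin of a listed thing).
The state is a dict: "t": time; "qpos": joint angles; "qvel": joint speeds; "joint_torque": joint torques, N m; "ee_pos": TCP position; "orientation": TCP orientation; "ft_force": force on the tool from outside, world axes, zero at the start; "moment": the same for the moment, N m; "width": finger opening in mm.
Only numpy, scipy, OpenCV 4.12 (cv2) and the standard library are available. Lean on these libraries where they do the work, as an engineer would, in place of code of your own. Each camera call takes 0.05 s, during which the arm holds its last target.

### The job

The red tilt-out bolt bin has been left hanging open. Push it fully shut (nothing needs gripping), then flip the yellow latch lever beside it past centre so that it snaps over and its steel tongue lies across the front of the bin. Leave the loose parts on and around the housing standing where they are, and finish with the hand clear.

Things in the scene. Friction and masses are not known exactly. Their poses are not given: they have to be found in the camera images.
- bin_rack: Grey steel housing of the bin, fixed to the bench; 150 mm deep (x), 280 mm wide (y), flat roof 130 mm high. Origin: centre of its underside, on the bench. Its front looks along its own -x (roughly to the robot) and lies at x = -75 mm; z up. The bin fills the front from y = -39 to y = +127 mm; the latch is on the blank panel at y = -140 to -44 mm.
- bin (a joint): Tilt angle of the red bin in rad: 0 fully shut (face upright, flush with the housing's front), growing as its top leans out towards the robot, 0.75 at most. Hinge line along the housing's y at x = -75, z = 14 mm. Friction keeps it at any angle; about 2 to 4 N on the upper part of the face moves it.
- bin_top_edge (a point): Middle of the top edge of the red bin's front face (face 166 mm wide, 98 mm high, 6 mm thick, outer surface). When shut it lies at x = -75, y = 44, z = 112 mm in the housing's frame.
- lever (a joint): Angle of the latch lever in rad: 0 unlatched (handle leans 35 degrees towards the bin, to the housing's +y), 0.61 is the centre (handle upright), 1.22 latched (handle leans 35 degrees away from the bin, to -y; tongue level across the bin's face). A spring throws it to the nearer end; both ends are stable. About 3 N sideways on the handle moves it (up to 15 N where a finger rubs on its end). Pivot axis along x at y = -95, z = 105 mm.
- lever_tip (a point): Upper end of the yellow lever handle, on its centre line, 80 mm from the pivot. The handle is a round bar 16 mm thick and the whole lever swings in the plane x = -87 mm of the housing, 12 mm in front of its front face. Unlatched the tip is at y = -49, z = 171 mm; at centre z = 185 mm.
- tongue_end (a point): Free end of the lever's steel tongue (10 mm thick bar, 78 mm from the pivot). It hangs down in front of the blank panel when unlatched and lies level over the bin's edge at y = -17, z = 105 mm when latched.
- socket: Loose stainless socket, 28 mm across, 36 mm high, standing on the housing's roof; origin: centre of its underside. Leave alone.
- pulley: Loose aluminium pulley, 52 mm across, 22 mm high, flat on the housing's roof; origin: centre of its underside. Leave alone.
- elbow: Loose grey PVC pipe elbow lying on the bench, two 52 mm legs along its +x and +y from the bend, 42 mm thick; origin: under the bend. Leave alone.
- spark_plug: Loose spark plug with blue ceramic lying on the bench along its x, 74 mm long, 20 mm thick; origin: under its middle. Leave alone.
- jar: Loose amber glass jar with a steel lid, 64 mm across, 75 mm high; origin: centre of its underside. Leave alone.
- wrench: Loose steel wrench lying on the bench along its x, 160 mm long; origin: under its middle. Leave alone.

How it is judged (in metres and radians):
On the way, in this order (a step that is already met when the one before it is completed fails the run):
1. the red bin is pushed shut while the lever is still unlatched (value of joint bin below 0.04 rad and value of joint lever below 0.3 rad), for 0.2 s.
2. the lever has snapped over to its latched end with the bin shut (value of joint lever above 1.1 rad and value of joint bin below 0.04 rad), for 0.2 s.
At the end, for the whole second after the job is handed in: The bin is shut (within 0.04 rad, about 4 mm at its top), the lever rests at its latched end (beyond 1.1 rad), and every loose part is within 20 mm of where it stood (all of step 2 and distance of each of socket, pulley, elbow, spark_plug, jar, wrench from where it was at the start of the episode below 0.02 m); the robot touches nothing.
It fails at once if the latch is thrown while the bin is open (value of joint lever above 0.7 rad and value of joint bin above 0.1 rad).
It fails at once if a loose part is lifted, carried or shoved (moved more than 20 mm) (distance of any of socket, pulley, elbow, spark_plug, jar, wrench from where it was at the start of the episode above 0.02 m).
It also fails if it takes over 48 s, if anything falls off the work surface, if the arm or the gripper's body presses on something with over 40 N, if the wrist force passes 120 N, or if a joint passes its speed limit or range.

## Working session

There is one attempt and no reset: what is moved stays moved. The work goes in short steps, Python scripts to look and compute and a tool call to move; the robot and the scene stay as the last step left them, time stands still between calls to the robot, and variables do not carry over. Pictures are saved under pics/ and viewed, and the job is handed in when it is done.

Besides the shell and the picture viewer there is one more tool, called after "Request:" as name([rows], argument=value, ...), one row to a line, values as JSON. jog_arm: Moves the arm, as the interface text tells. Its arguments: {"type":"object","properties":{"xyz":{"type":"array","items":{"type":"array","items":{"type":"number"}}},"yaw":{"type":"array","items":{"type":"number"}},"gripper":{"type":"number"}},"required":["xyz","yaw"]}

```bash
ls; mkdir -p pics; python3 - <<'E'
from workcell import ctrl
import cv2, pickle
for n in ["scene","top"]:
    p=ctrl.get_image(n); cv2.imwrite(f"pics/{n}0.png",p["img"]); print(n,p["K"].tolist(),p["R"].tolist(),p["t"])
    for th in ["bin_rack","bin_top_edge","lever_tip","tongue_end","socket","pulley","elbow","spark_plug","jar","wrench"]:
        r=ctrl.pinpoint(p,th)[:2]
        print(th,[( round(float(a["centre"][0]*640),1),round(float(a["centre"][1]*400),1),round(float(a["confidence"]),2)) for a in r])
o=ctrl.get_obs();print(o)
E
```

```text
pics
scene [[393.22683831930755, 0.0, 324.43373361916923], [0.0, 393.22683831930755, 196.65321874462862], [0.0, 0.0, 1.0]] [[-0.627113534531902, 0.778926114268006, 0.0016502479360238319], [0.6545150056557881, 0.5280963897005814, -0.541040026760142], [-0.4223016956848603, -0.3382134114676074, -0.8409952236042333]] [ 348.63978763 -296.08161288 1344.53149091]
bin_rack [(309.6, 226.9, 0.78)]
bin_top_edge [(345.9, 184.6, 0.91)]
lever_tip [(313.6, 157.4, 0.54)]
tongue_end [(259.2, 171.7, 0.65)]
socket [(320.7, 225.2, 0.5)]
pulley [(295.5, 218.8, 0.62)]
elbow [(258.9, 172.3, 0.64)]
spark_plug [(393.0, 241.9, 0.69)]
jar [(479.0, 309.1, 0.83)]
wrench [(212.4, 143.3, 0.79)]
top [[424.3632732512315, 0.0, 316.1307548864264], [0.0, 424.3632732512315, 197.33032119096598], [0.0, 0.0, 1.0]] [[-0.0017709504580919677, -0.9999983810455577, -0.000318811446696774], [-0.9975867243341666, 0.0017888077585553324, -0.06940841158700202], [0.06940886951033512, 0.0001951232084950374, -0.997588277176627]] [   7.93546082  602.88382337 1318.85663356]
bin_rack [(328.5, 198.4, 0.98)]
bin_top_edge [(314.0, 244.0, 0.74
[... 209 characters left out ...]
24.2, 0.74)]
wrench [(458.4, 213.5, 0.82)]
{'t': 1.1, 'qpos': array([-1.35599279e+00,  4.23077831e-01,  1.62992644e+00, -4.06376147e-06,
        1.08856734e+00, -1.89999976e-02]), 'qvel': array([ 0.00099934, -0.00060974,  0.00109675,  0.00051314,  0.0006317 ,
        0.00109877]), 'joint_torque': array([-2.21639086e-03, -5.44601119e+01, -2.74051130e+01,  6.43903250e-02,
        1.67959509e-02, -1.04277044e-05]), 'ee_pos': array([ 144.81921116, -607.97042639,  195.07850572]), 'orientation': array([ 3.12012905e+00,  3.66422272e-01, -2.39666113e-06]), 'ft_force': array([-0.12070791,  0.31897952,  0.31192855]), 'moment': array([ 0.01749358, -0.00302185,  0.01005077]), 'width': 88.00108729298431}
```

View pics/scene0.png

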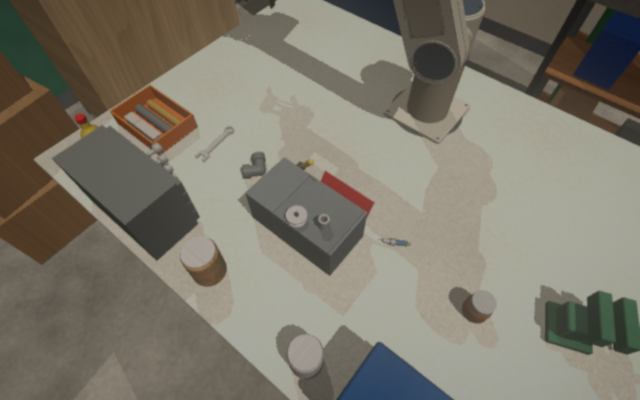

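View pics/top0.png

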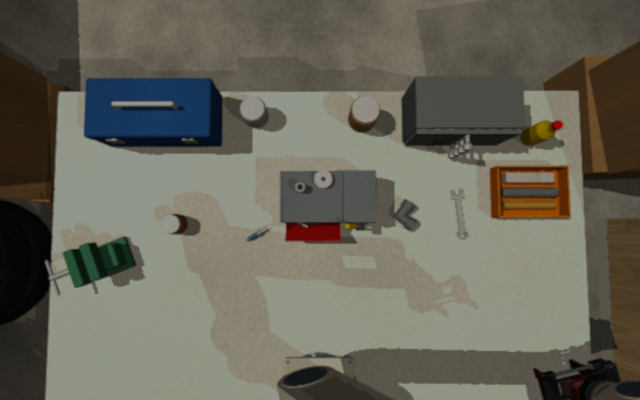

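```bash
python3 - <<'E'
import cv2
a=cv2.imread("pics/scene0.png")[140:290,230:430]; b=cv2.imread("pics/top0.png")[160:260,230:430]
cv2.imwrite("pics/s0c.png",cv2.resize(a,None,fx=4,fy=4,interpolation=cv2.INTER_CUBIC))
cv2.imwrite("pics/t0c.png",cv2.resize(b,None,fx=4,fy=4,interpolation=cv2.INTER_CUBIC))
E
```

```text
(no output)
```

View pics/s0c.png

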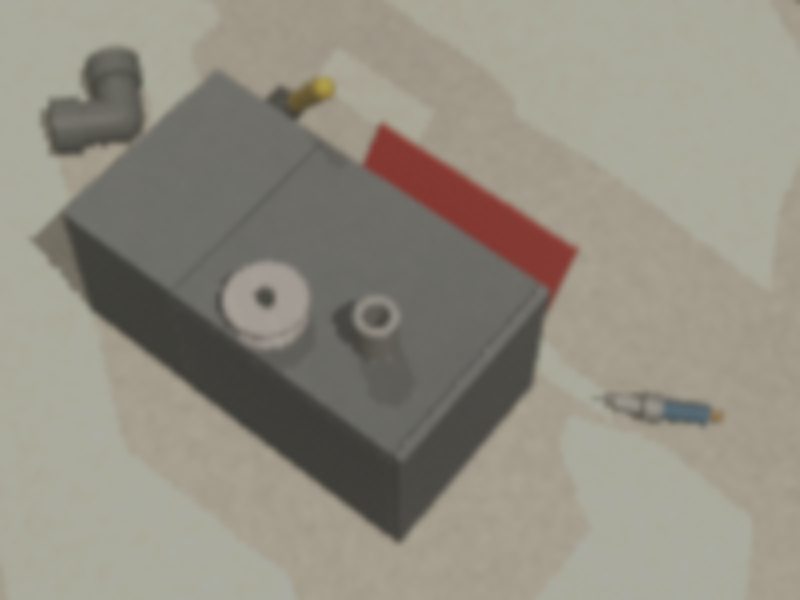

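View pics/t0c.png

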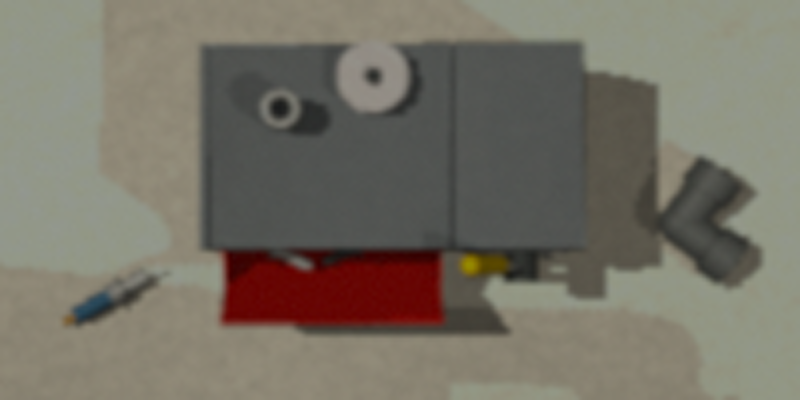

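```bash
cat > h.py <<'E'
import numpy as np, cv2
from scipy.optimize import least_squares
Ks=np.array([[393.2268,0,324.4337],[0,393.2268,196.6532],[0,0,1]]);Rs=np.array([[-0.627113534531902, 0.778926114268006, 0.0016502479360238319], [0.6545150056557881, 0.5280963897005814, -0.541040026760142], [-0.4223016956848603, -0.3382134114676074, -0.8409952236042333]]);ts=np.array([ 348.63978763,-296.08161288,1344.53149091])
Kt=np.array([[424.3633,0,316.1308],[0,424.3633,197.3303],[0,0,1]]);Rt=np.array([[-0.0017709504580919677, -0.9999983810455577, -0.000318811446696774], [-0.9975867243341666, 0.0017888077585553324, -0.06940841158700202], [0.06940886951033512, 0.0001951232084950374, -0.997588277176627]]);tt=np.array([7.93546082,602.88382337,1318.85663356])
def pr(K,R,t,X): 
    c=X@R.T+t; p=c@K.T; return p[:,:2]/p[:,2:]
def toW(pose,X):
    x,y,th=pose; c,s=np.cos(th),np.sin(th); X=np.atleast_2d(X).astype(float)
    return np.c_[x+c*X[:,0]-s*X[:,1], y+s*X[:,0]+c*X[:,1], X[:,2]]
E
python3 - <<'E'
from h import *
C=np.array([[-75,-140,130],[-75,140,130],[75,140,130],[75,-140,130]])
s=np.array([[218,70],[548,290],[400,458],[65,213]])/4+[230,140]
t=np.array([[584,248],[202,248],[202,44],[582,42]])/4+[230,160]
for use in ("both","s","t"):
    def f(p):
        W=toW(p,C); r=[]
        if use!="t": r.append(pr(Ks,Rs,ts,W)-s)
        if use!="s": r.append(pr(Kt,Rt,tt,W)-t)
        return np.concatenate(r).ravel()
    r=least_squares(f,[590,-40,0]); print(use,r.x,np.abs(r.fun).max(),r.fun.round(1))
    P=r.x
    if use=="both": PB=P
# bin angle : top edge outer corners  y=-39,127
s2=np.array([[382,123],[578,250]])/4+[230,140]; t2=np.array([[441,324],[221,324]])/4+[230,160]
def B(a): return np.array([[-75-98*np.sin(a),y,14+98*np.cos(a)] for y in(-39,127)])
g=lambda a:np.concatenate([pr(Ks,Rs,ts,toW(PB,B(a[0])))-s2,pr(Kt,Rt,tt,toW(PB,B(a[0])))-t2]).ravel()
r=least_squares(g,[.5]);print(r.x,r.fun.round(1)); print(toW(PB,B(r.x[0])))
for n,X in dict(tip=[-87,-49,171],piv=[-87,-95,105],tipc=[-87,-95,185],tl=[-87,-141,171],binshut=[-75,44,112]).items():
    W=toW(PB,X);print(n,W.round(1),pr(Ks,Rs,ts,W).round(1),pr(Kt,Rt,tt,W).round(1))
for n,px,h in(("socket",(299.4,191.7),130),("pulley",(324.6,176.4),130),("elbow",(398.3,215),0),("plug",(254.6,235.7),0),("jar",(178.9,224.2),0)):
    d=Rt.T@np.linalg.inv(Kt)@[*px,1]; c=-Rt.T@tt; print(n,(c+d*(h-c[2])/d[2]).round(0))
E
```

```text
both [ 5.99817579e+02 -2.64595996e+01 -6.07056658e-04] 1.590055995482146 [-0.4 -1.6  1.  -0.9  0.5  0.5 -1.5 -1.6  0.2 -0.4 -1.3 -0.3 -1.  -0.9
  0.1 -0.5]
s [ 6.01295868e+02 -2.49746984e+01 -1.23964147e-03] 1.4886294442041503 [-0.4 -1.   1.2 -0.1  0.5  1.3 -1.5 -0.9]
t [ 5.98360733e+02 -2.79464600e+01  9.04624735e-04] 0.7343408324647953 [ 0.7  0.  -0.7  0.3 -0.6 -0.3  0.6 -0.1]
[0.6003571] [ 0.2 -1.1  0.5 -0.9  0.3 -0.5 -0.7 -0.4]
[[469.43008576 -65.38045421  94.8631251 ]
 [469.53085716 100.6195152   94.8631251 ]]
tip [[512.8 -75.4 171. ]] [[312.2 160.5]] [[345.7 225.8]]
piv [[ 512.8 -121.4  105. ]] [[299.9 167. ]] [[359.7 225.8]]
tipc [[ 512.8 -121.4  185. ]] [[298.4 148.3]] [[362.7 225.7]]
tl [[ 512.7 -167.4  171. ]] [[285.5 143.2]] [[378.6 225.7]]
binshut [[524.8  17.6 112. ]] [[337.3 195.2]] [[312.5 221.8]]
socket [612.  55. 130.]
pulley [656. -18. 130.]
elbow [ 547. -256.    0.]
plug [482. 203.   0.]
jar [519. 445.   0.]
```

Request:
jog_arm([
  [23,32,0],
  [23,32,0],
  [23,32,0],
  [23,32,0],
  [23,32,0],
  [23,32,0],
  [23,32,0],
  [23,32,0],
  [23,32,0],
  [23,32,0],
  [23,32,0],
], yaw=[0,-4,-4,-4,-1.4,0,0,0,0,0,0], gripper=1)

```text
t: 2.02
ee_pos: [401.4, -247.3, 196.5]
orientation: [3.134, -0.04, 0.004]
ft_force: [2.1, 0.2, 0.8]
width: 18.2
```

Request:
jog_arm([
  [3.5,38,0],
  [3.5,38,0],
  [3.5,38,0],
  [3.5,38,0],
  [3.5,38,0],
  [3.5,38,0],
  [3.5,38,0],
  [3.5,38,0],
  [0,0,-30],
  [0,0,-30],
  [0,0,-30],
  [0,0,-20],
  [0,0,0],
], yaw=[1.5,0,0,0,0,0,0,0,0,0,0,0,0])

```text
t: 3.1
ee_pos: [438.3, 81.3, 89.5]
orientation: [3.135, 0.026, 0.04]
ft_force: [0.2, -0.6, -0.6]
width: 0.4
```

Request:
jog_arm([
  [0,-10,-4],
  [0,-10,-4],
  [12,0,0],
  [12,0,0],
  [12,0,0],
  [12,0,0],
  [8,0,0],
  [6,0,0],
], yaw=[-0.9,0,0,0,0,0,0,0])

```text
t: 3.77
ee_pos: [511.5, 56.9, 87.6]
orientation: [3.136, -0.008, 0.056]
ft_force: [0.7, 1.1, -0.4]
width: 0.2
```

```bash
python3 - <<'E'
from workcell import ctrl
import cv2
o=ctrl.get_obs();print(o["ee_pos"],o["orientation"],o["ft_force"])
p=ctrl.get_image("scene"); cv2.imwrite("pics/s1.png",cv2.resize(p["img"][100:290,200:450],None,fx=3,fy=3,interpolation=cv2.INTER_CUBIC))
E
```

```text
[511.46081828  56.89851953  87.586162  ] [ 3.13581223 -0.00787364  0.05594785] [ 0.69001841  1.1178888  -0.42477419]
```

View pics/s1.png

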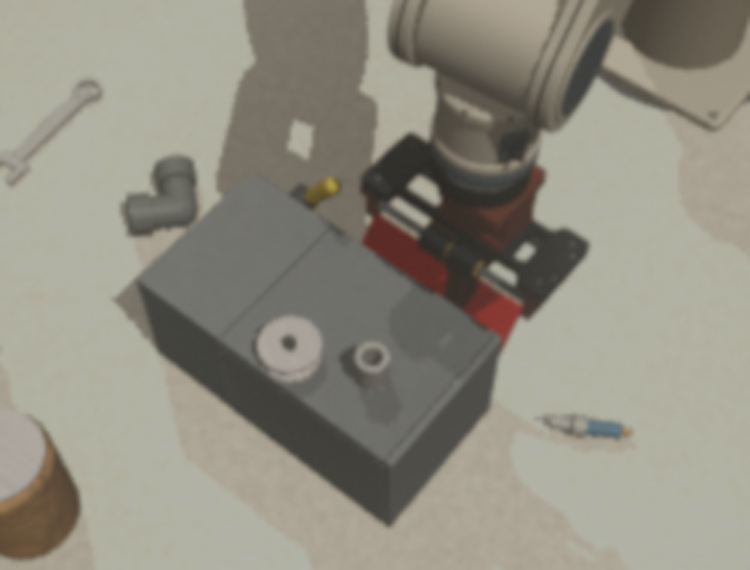

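```bash
python3 - <<'E'
from h import *
PB=[599.8,-26.5,0]
q=lambda W:((pr(Ks,Rs,ts,np.atleast_2d(W).astype(float))-[200,100])*3).round(0).tolist()
print("tcp",q([511.5,57,87.6]),q([511.5,57,107]),q([511.5,57,168]))
for a in(0,.05,.1,.2,.3,.6): print(a,q(toW(PB,[[-75-98*np.sin(a),y,14+98*np.cos(a)] for y in(-39,127)])))
E
```

```text
tcp [[456.0, 314.0]] [[457.0, 303.0]] [[462.0, 263.0]]
0 [[338.0, 236.0], [490.0, 337.0]]
0.05 [[342.0, 233.0], [493.0, 333.0]]
0.1 [[345.0, 230.0], [496.0, 330.0]]
0.2 [[352.0, 224.0], [503.0, 323.0]]
0.3 [[359.0, 219.0], [509.0, 317.0]]
0.6 [[377.0, 209.0], [525.0, 305.0]]
```

```bash
python3 - <<'E'
from workcell import ctrl
import cv2
p=ctrl.get_image("wrist"); cv2.imwrite("pics/w1.png",p["img"])
p=ctrl.get_image("scene"); cv2.imwrite("pics/s2.png",cv2.resize(p["img"][140:240,300:400],None,fx=6,fy=6,interpolation=cv2.INTER_CUBIC))
o=ctrl.get_obs();print(o["t"],o["ee_pos"],o["orientation"],o["ft_force"])
E
```

```text
3.9167 [509.72139438  57.06106304  86.94818018] [ 3.13571356 -0.00721736  0.05325509] [-0.33227163  0.14901778  0.20471882]
```

View pics/w1.png

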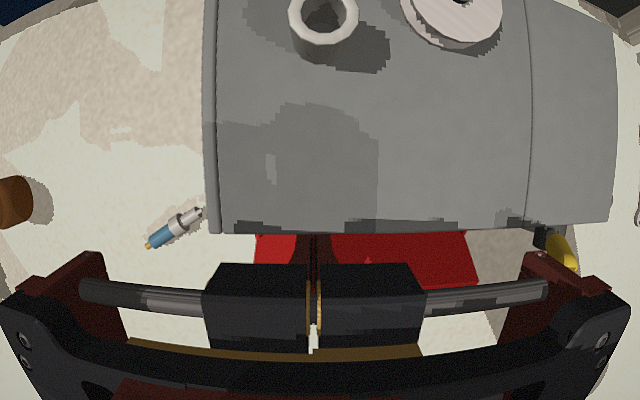

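View pics/s2.png

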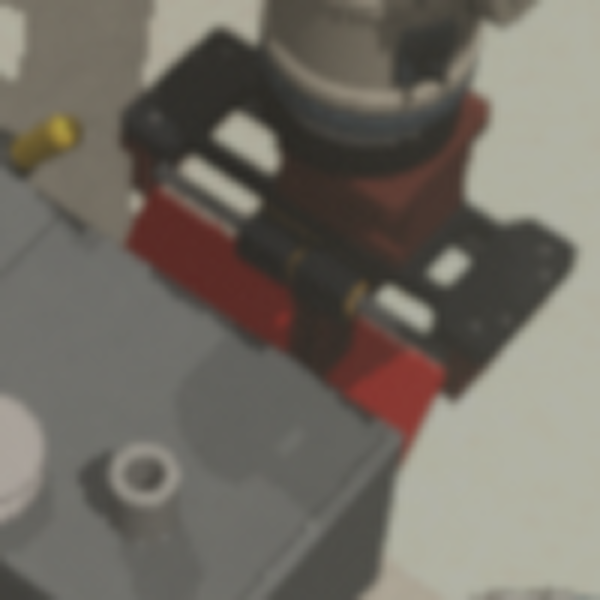

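```bash
python3 - <<'E'
from workcell import ctrl
import cv2
p=ctrl.get_image("top"); cv2.imwrite("pics/t2.png",cv2.resize(p["img"][160:260,230:430],None,fx=4,fy=4,interpolation=cv2.INTER_CUBIC))
for n in["bin_top_edge","lever_tip"]:print([(a["centre"],a["confidence"]) for a in ctrl.pinpoint(p,n)])
o=ctrl.get_obs();print(o["t"],o["ee_pos"],o["qpos"],o["qvel"],o["orientation"],o["ft_force"])
E
```

```text
[]
[([0.5391, 0.559], 0.67)]
4.0667 [508.01521469  57.18066265  86.40877741] [ 0.09452032  0.40877495  1.97558004 -0.01304674  0.72597171  1.67902495] [ 0.00249411 -0.0018047   0.00014403  0.00022287 -0.00375349 -0.00035176] [ 3.13558133 -0.00640692  0.05016875] [-0.47424062 -0.49339412  0.34616694]
```

View pics/t2.png

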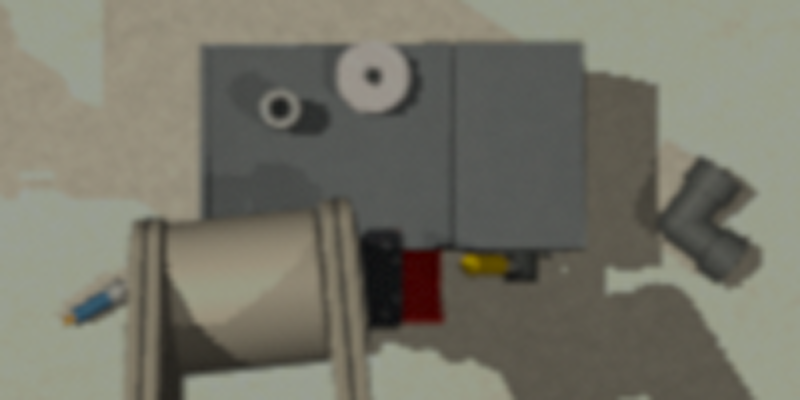

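Request:
jog_arm([
  [0,0,20],
  [0,0,25],
  [0,0,25],
  [0,0,15],
  [0,0,0],
  [0,0,0],
  [-20,0,0],
  [-25,0,0],
  [-25,0,0],
  [-20,0,0],
  [0,0,0],
  [0,0,0],
  [0,0,0],
], yaw=[0,0,0,0,0,0,0,0,0,0,0,0,0])

```text
t: 5.15
ee_pos: [403.4, 57.1, 165.4]
orientation: [3.134, -0.002, 0.023]
ft_force: [-0.1, -0.1, -0.4]
width: -0.1
```

Request:
jog_arm([
  [5,0,-25],
  [5,0,-25],
  [0,0,-25],
  [0,0,-20],
  [0,0,0],
  [0,0,0],
  [0,0,0],
  [0,0,0],
], yaw=[0,0,0,0,0,0,0,0])

```text
t: 5.82
ee_pos: [424.0, 57.7, 67.0]
orientation: [3.135, -0.003, 0.036]
ft_force: [0.5, -0.1, -0.5]
width: 0.4
```

```bash
python3 - <<'E'
from workcell import ctrl
import cv2
p=ctrl.get_image("scene"); cv2.imwrite("pics/s3.png",cv2.resize(p["img"][100:290,200:450],None,fx=3,fy=3,interpolation=cv2.INTER_CUBIC))
o=ctrl.get_obs();print(o["t"],o["ee_pos"],o["orientation"],o["ft_force"])
E
```

```text
5.8667 [424.2135126   57.73576331  67.29113549] [ 3.13493537 -0.0032185   0.03691909] [-0.47876606  0.5528759   0.01173833]
```

View pics/s3.png

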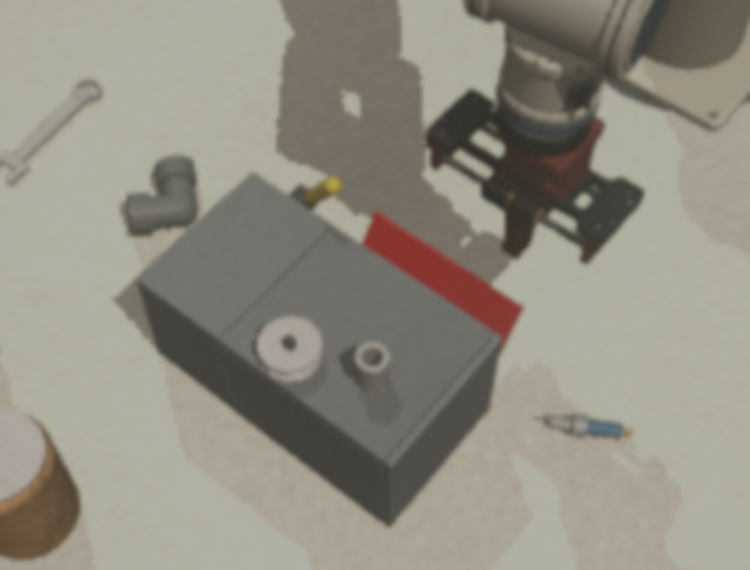

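```bash
python3 - <<'E'
from h import *
q=lambda W:((pr(Ks,Rs,ts,np.atleast_2d(W).astype(float))-[200,100])*3).round(0).tolist()
print("tcp",q([[424.2,57.7,67.3],[424,57.7,87],[424,57.7,105],[424,57.7,148]]))
E
```

```text
tcp [[512.0, 264.0], [514.0, 251.0], [516.0, 240.0], [521.0, 211.0]]
```

Request:
jog_arm([
  [8,0,-5],
  [8,0,0],
  [8,0,0],
  [8,0,0],
  [5,0,0],
  [0,0,0],
  [0,0,0],
], yaw=[0,0,0,0,0,0,0])

```text
t: 6.45
ee_pos: [467.0, 57.9, 65.1]
orientation: [3.135, -0.003, 0.043]
ft_force: [-2.3, 0.5, 0.8]
width: 0.3
```

```bash
python3 - <<'E'
from workcell import ctrl
import cv2
p=ctrl.get_image("scene"); cv2.imwrite("pics/s4.png",cv2.resize(p["img"][120:250,280:420],None,fx=5,fy=5,interpolation=cv2.INTER_CUBIC))
o=ctrl.get_obs();print(o["t"],o["ee_pos"],o["orientation"],o["ft_force"])
E
```

```text
6.5 [466.92358103  57.94278274  65.088326  ] [ 3.13543847 -0.00337211  0.04346494] [-1.22759693 -0.16983726  1.11991416]
```

View pics/s4.png

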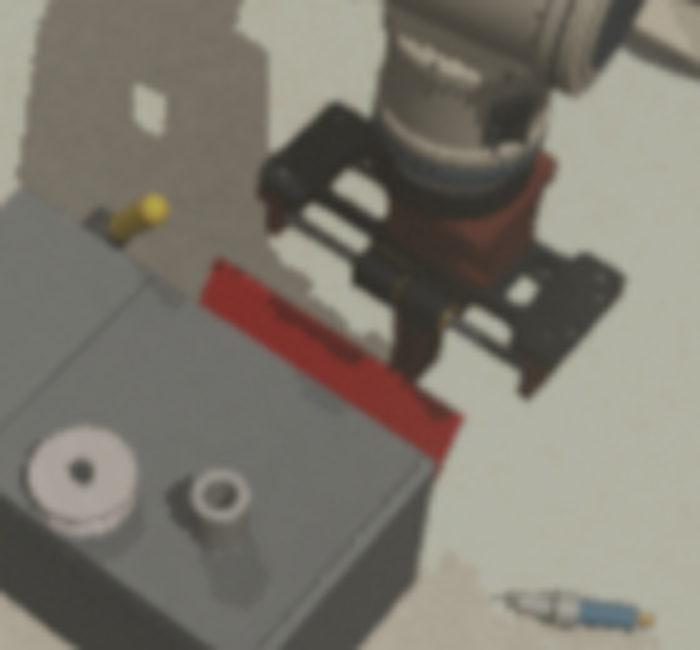

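Request:
jog_arm([
  [7,0,0],
  [7,0,0],
  [7,0,0],
  [7,0,0],
  [6,0,0],
  [4,0,0],
  [0,0,0],
], yaw=[0,0,0,0,0,0,0])

```text
t: 7.08
ee_pos: [508.4, 57.9, 65.0]
orientation: [3.135, -0.003, 0.043]
ft_force: [-1.6, -0.3, 0.3]
width: 0.4
```

Request:
jog_arm([
  [4,0,0],
  [3,0,0],
  [3,0,0],
  [0,0,0],
], yaw=[0,0,0,0])

```text
t: 7.42
ee_pos: [514.4, 57.7, 64.1]
orientation: [3.135, -0.003, 0.026]
ft_force: [0.0, -0.2, -0.7]
width: -0.0
```

```bash
python3 - <<'E'
from workcell import ctrl
import cv2
p=ctrl.get_image("scene"); cv2.imwrite("pics/s5.png",cv2.resize(p["img"][120:250,280:420],None,fx=5,fy=5,interpolation=cv2.INTER_CUBIC))
o=ctrl.get_obs();print(o["t"],o["ee_pos"],o["orientation"],o["ft_force"])
E
```

```text
7.4667 [514.72840095  57.68190275  64.08734944] [ 3.13494818 -0.00336911  0.02802339] [ 0.03789022 -0.45046287 -0.36223164]
```

View pics/s5.png

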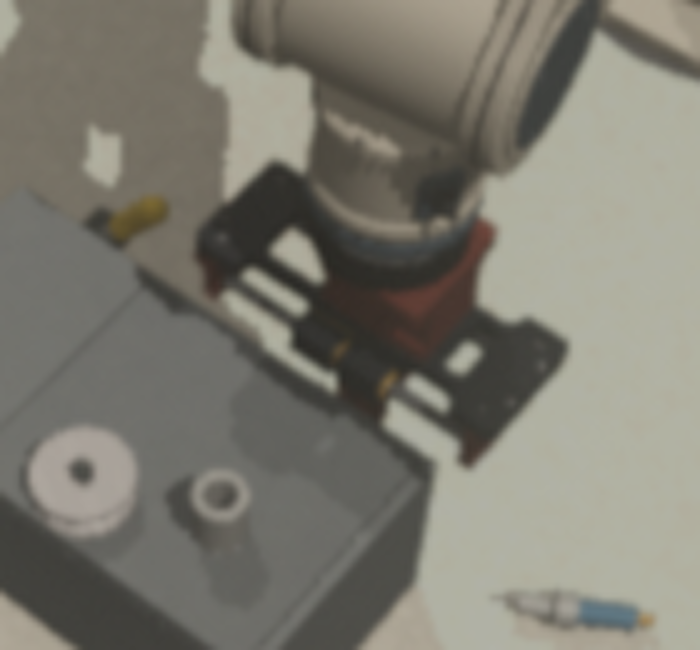

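Request:
jog_arm([
  [3,0,0],
  [3,0,0],
  [0,0,0],
], yaw=[0,0,0])

```text
t: 7.72
ee_pos: [514.1, 57.6, 63.3]
orientation: [3.134, -0.004, 0.007]
ft_force: [1.1, 0.2, 0.7]
width: 0.5
```

Request:
jog_arm([
  [4,0,0],
  [4,0,0],
  [4,0,0],
], yaw=[0,0,0])

```text
t: 7.97
ee_pos: [512.9, 57.3, 62.1]
orientation: [3.133, -0.004, -0.034]
ft_force: [-17.1, 1.6, 14.1]
width: 0.5
```

Request:
jog_arm([
  [0,0,0],
  [-10,0,0],
  [-20,0,0],
  [-25,0,0],
  [-20,0,10],
  [0,0,30],
  [0,0,30],
  [0,0,30],
  [0,0,20],
  [0,0,0],
  [0,0,0],
], yaw=[0,0,0,0,0,0,0,0,0,0,0])

```text
t: 8.88
ee_pos: [435.7, 57.2, 186.5]
orientation: [3.134, -0.004, -0.013]
ft_force: [-0.6, 0.3, -0.2]
width: 0.8
```

```bash
python3 - <<'E'
from workcell import ctrl
import cv2
p=ctrl.get_image("scene"); cv2.imwrite("pics/s6.png",cv2.resize(p["img"][120:250,280:420],None,fx=5,fy=5,interpolation=cv2.INTER_CUBIC))
p=ctrl.get_image("wrist"); cv2.imwrite("pics/w6.png",p["img"])
o=ctrl.get_obs();print(o["t"],o["ee_pos"],o["orientation"],o["ft_force"])
E
```

```text
8.9833 [435.1184375   57.12708148 185.45845767] [ 3.13359254 -0.00360448 -0.01731576] [-0.68617182  0.31475179 -0.36281884]
```

View pics/s6.png

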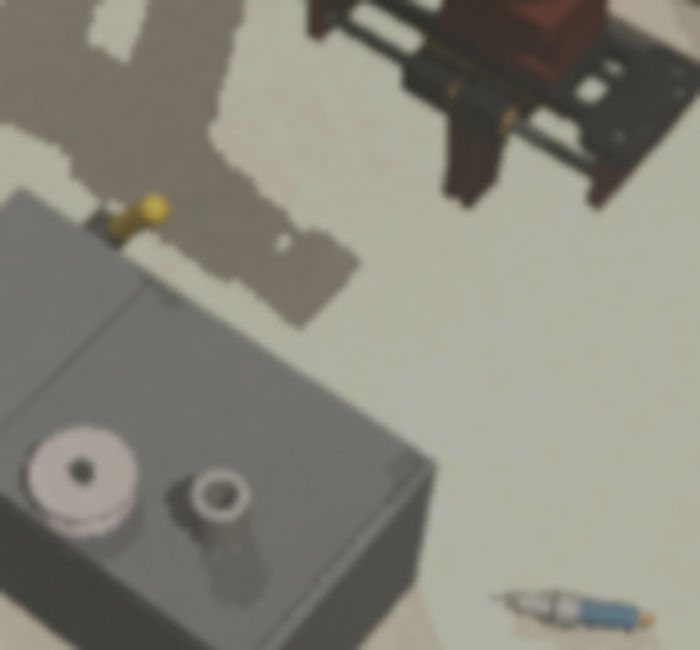

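View pics/w6.png

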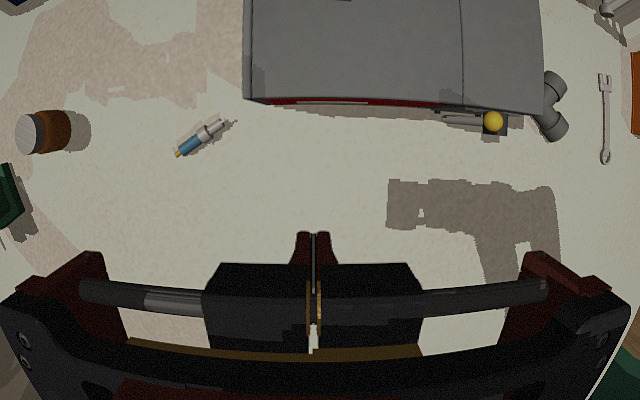

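```bash
python3 - <<'E'
from workcell import ctrl
from h import *
p=ctrl.get_image("wrist"); K,R,t=p["K"],p["R"],np.array(p["t"])
def fe(W):
    c=np.atleast_2d(W)@R.T+t; r=np.hypot(c[:,0],c[:,1]); th=np.arctan2(r,c[:,2])
    return np.c_[K[0,0]*th*c[:,0]/r+K[0,2],K[1,1]*th*c[:,1]/r+K[1,2]].round(1).tolist()
PB=[599.8,-26.5,0]
print("roof",fe(toW(PB,[[-75,140,130],[-75,-140,130]])), "tip",fe(toW(PB,[-87,-49,171])))
for a in(0,.04,.1,.15): print(a,fe(toW(PB,[[-75-98*np.sin(a),y,14+98*np.cos(a)] for y in(-39,44,127)])))
print("hinge",fe(toW(PB,[[-75,y,14] for y in(-39,44,127)])))
cv2.imwrite("pics/w6z.png",cv2.resize(p["img"][70:170,230:570],None,fx=2.35,fy=5,interpolation=cv2.INTER_CUBIC))
print([(a["centre"][0]*640,a["centre"][1]*400,a["confidence"]) for n in ("bin_top_edge","lever_tip","tongue_end") for a in ctrl.pinpoint(p,n)])
E
```

```text
roof [[239.5, 98.8], [544.7, 116.3]] tip [[493.3, 120.9]]
0 [[449.3, 104.4], [358.6, 98.7], [259.4, 99.2]]
0.04 [[449.1, 108.8], [358.6, 103.3], [259.5, 103.8]]
0.1 [[448.7, 115.2], [358.5, 110.2], [259.7, 110.7]]
0.15 [[448.3, 120.6], [358.3, 115.9], [259.9, 116.4]]
hinge [[414.5, 106.4], [345.6, 103.4], [273.3, 103.8]]
[(361.472, 98.6, 0.81), (492.99199999999996, 119.39999999999999, 0.91), (532.224, 101.4, 0.72), (441.408, 117.12, 0.69)]
```

View pics/w6z.png

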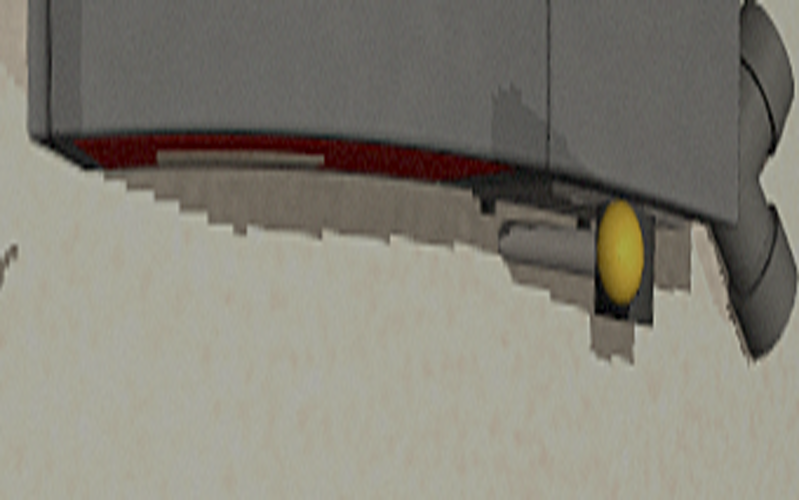

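Request:
jog_arm([
  [12,-15,2],
  [13,-15,2],
  [13,-15,2],
  [13,-15,0],
  [8,-10,0],
  [0,0,0],
  [0,0,0],
  [0,0,0],
], yaw=[0,0,0,0,0,0,0,0])

```text
t: 9.85
ee_pos: [491.0, -15.4, 183.4]
orientation: [3.134, -0.002, -0.045]
ft_force: [0.7, -0.4, 0.5]
width: 0.5
```

Request:
jog_arm([
  [8,-8,-10],
  [8,-8,-15],
  [0,0,-10],
  [0,0,-5],
  [0,0,0],
  [0,0,0],
  [0,0,0],
], yaw=[0,0,0,0,0,0,0])

```text
t: 10.43
ee_pos: [502.5, -26.9, 141.3]
orientation: [3.135, 0.004, -0.051]
ft_force: [-0.2, 0.9, -0.2]
width: 0.3
```

Request:
jog_arm([
  [5,-6,0],
  [0,-10,0],
  [0,-10,0],
  [0,-10,0],
  [0,-8,0],
], yaw=[0,0,0,0,0])

```text
t: 10.85
ee_pos: [508.8, -72.8, 143.7]
orientation: [3.135, 0.008, -0.046]
ft_force: [-3.3, 18.1, 24.3]
width: 0.4
```

```bash
python3 - <<'E'
from workcell import ctrl
import cv2
p=ctrl.get_image("scene"); cv2.imwrite("pics/s7.png",cv2.resize(p["img"][100:230,250:390],None,fx=5,fy=5,interpolation=cv2.INTER_CUBIC))
o=ctrl.get_obs();print(o["t"],o["ee_pos"],o["orientation"],o["ft_force"])
E
```

```text
10.9 [508.92674965 -73.14697153 144.22787239] [ 3.13641881  0.00620096 -0.04544806] [-1.99266456  5.72976263  7.76846979]
```

View pics/s7.png

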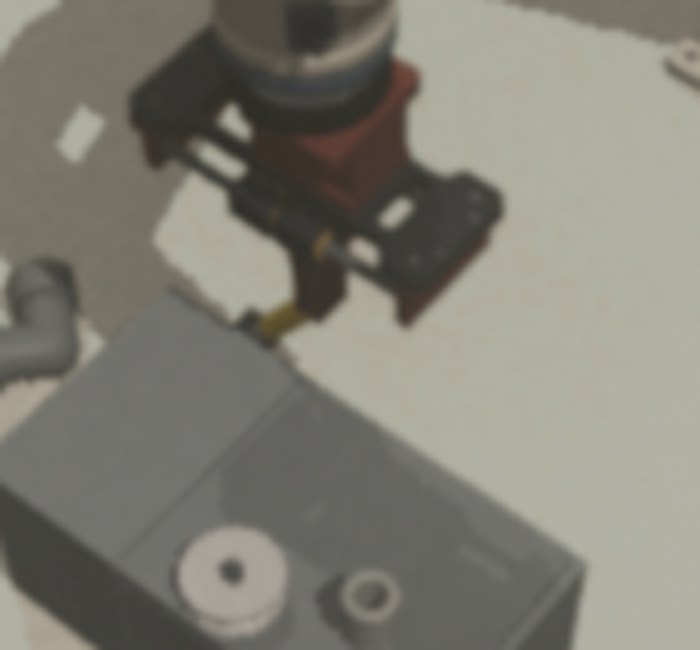

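Request:
jog_arm([
  [0,-7,4],
  [0,-7,4],
  [0,-7,3],
], yaw=[0,0,0])

```text
t: 11.15
ee_pos: [509.0, -96.2, 156.4]
orientation: [3.139, 0.002, -0.044]
ft_force: [0.9, 0.2, -0.3]
width: 0.6
```

```bash
cat > look.py <<'E'
from workcell import ctrl
import cv2,sys
n=sys.argv[1]
p=ctrl.get_image("scene"); cv2.imwrite(f"pics/s{n}.png",cv2.resize(p["img"][100:230,250:390],None,fx=5,fy=5,interpolation=cv2.INTER_CUBIC))
p=ctrl.get_image("wrist"); cv2.imwrite(f"pics/w{n}.png",p["img"])
o=ctrl.get_obs();print(o["t"],o["ee_pos"],o["orientation"],o["ft_force"])
E
python3 look.py 8
```

```text
11.25 [509.37590878 -96.66850944 156.53124496] [ 3.13822564e+00  3.57735918e-04 -4.27651734e-02] [ 0.17033973  0.25003285 -0.66467926]
```

View pics/s8.png

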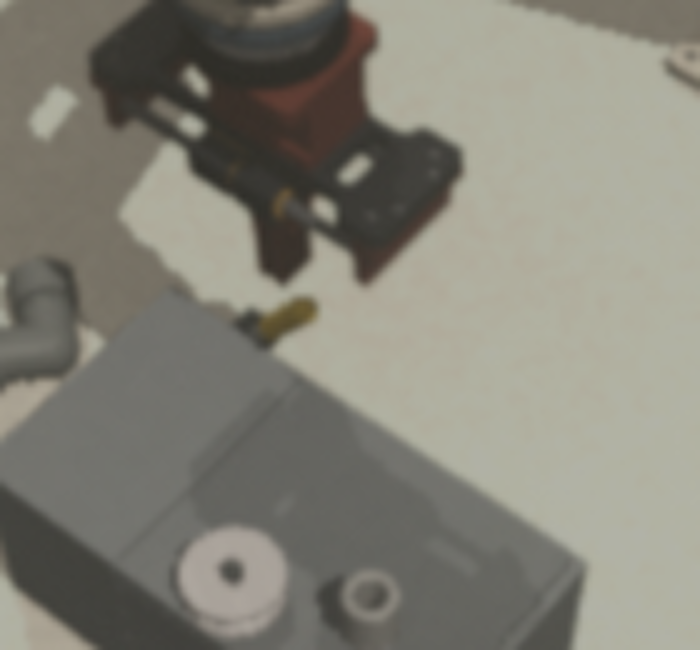

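View pics/w8.png

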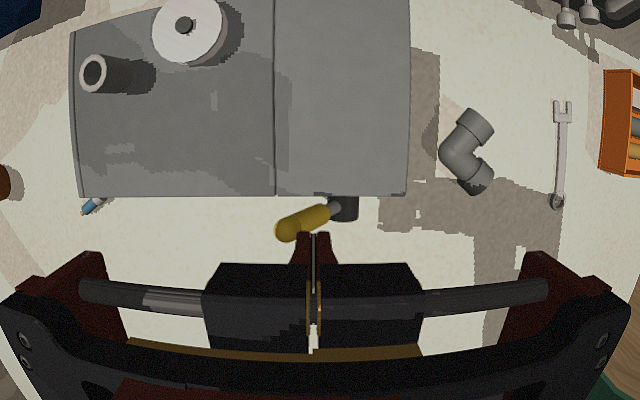

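```bash
python3 - <<'E'
from h import *
from workcell import ctrl
q=lambda W:((pr(Ks,Rs,ts,np.atleast_2d(W).astype(float))-[250,100])*5).round(0).tolist()
for W in ([509,-96.7,156.5],[509,-96.7,180],[490,-96.7,156.5],[490,-96.7,170]): print(W,q(W))
print("lever",q([[512.8,-75.4,171],[512.8,-121.4,105]]))
p=ctrl.get_image("wrist"); K,R,t=p["K"],p["R"],np.array(p["t"])
o=ctrl.get_obs(); print(o["ee_pos"]); print("cam",-R.T@t)
def fe(W):
    c=np.atleast_2d(W)@R.T+t; r=np.hypot(c[:,0],c[:,1]); th=np.arctan2(r,c[:,2])
    return np.c_[K[0,0]*th*c[:,0]/r+K[0,2],K[1,1]*th*c[:,1]/r+K[1,2]].round(1).tolist()
e=o["ee_pos"]
print("tcp",fe(e),"tcp+25",fe(e+[0,0,25]),"x-20",fe(e-[20,0,0]), "lever tip",fe([512.8,-75.4,171]))
im=p["img"][190:290,230:400]; cv2.imwrite("pics/w8z.png",cv2.resize(im,None,fx=4,fy=4,interpolation=cv2.INTER_CUBIC))
print([(a["centre"][0]*640,a["centre"][1]*400,a["confidence"]) for n in ("lever_tip",) for a in ctrl.pinpoint(p,n)])
import scipy.spatial.transform as T
print(T.Rotation.from_rotvec(o["orientation"]).as_matrix().round(3))
E
```

```text
[509, -96.7, 156.5] [[285.0, 295.0]]
[509, -96.7, 180] [[284.0, 267.0]]
[490, -96.7, 156.5] [[308.0, 273.0]]
[490, -96.7, 170] [[308.0, 257.0]]
lever [[311.0, 303.0], [250.0, 335.0]]
[509.02519644 -96.02276365 156.10865738]
cam [586.4285701  -96.89594997 343.15978316]
tcp [[311.0, 233.1]] tcp+25 [[310.8, 249.6]] x-20 [[311.1, 260.3]] lever tip [[276.9, 236.7]]
[(279.616, 233.07999999999998, 0.68)]
[[ 1.     0.    -0.028]
 [ 0.    -1.    -0.003]
 [-0.028  0.003 -1.   ]]
```

View pics/w8z.png

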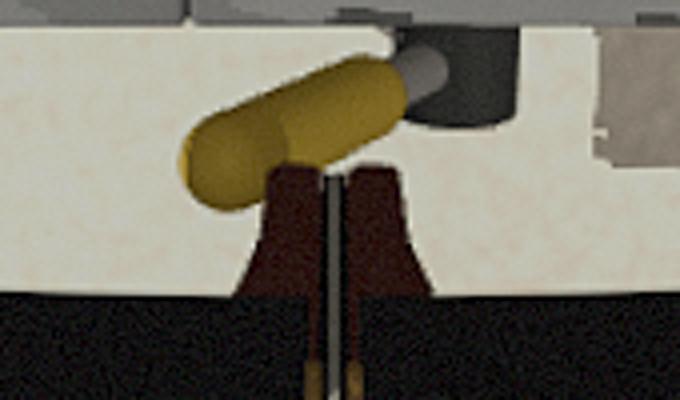

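Request:
jog_arm([
  [0,0,15],
  [0,0,20],
  [0,0,15],
  [0,0,0],
  [0,20,0],
  [0,20,0],
  [0,20,0],
  [0,10,0],
  [0,0,0],
  [0,0,0],
], yaw=[0,0,0,0,0,0,0,0,0,0])

```text
t: 12.18
ee_pos: [504.6, -21.9, 201.0]
orientation: [3.139, 0.003, -0.059]
ft_force: [-0.3, -0.6, -0.3]
width: 0.6
```

Request:
jog_arm([
  [2,0,-15],
  [2,0,-20],
  [2,0,-20],
  [0,0,-15],
  [0,0,-8],
  [0,0,0],
  [0,0,0],
  [0,0,0],
], yaw=[0,0,0,0,0,0,0,0])

```text
t: 12.85
ee_pos: [511.1, -26.8, 118.9]
orientation: [3.137, 0.001, -0.059]
ft_force: [-0.4, 0.3, 0.4]
width: 0.6
```

```bash
python3 look.py 9
```

```text
12.95 [511.57142861 -26.70507095 119.44656099] [ 3.13744240e+00  8.72636078e-04 -5.65422056e-02] [ 0.14503456 -0.03249821 -0.27478027]
```

View pics/s9.png

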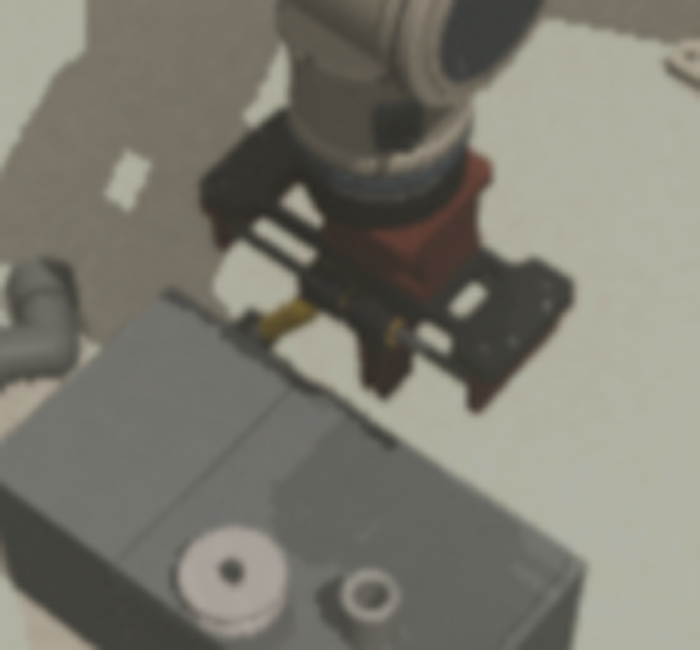

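View pics/w9.png

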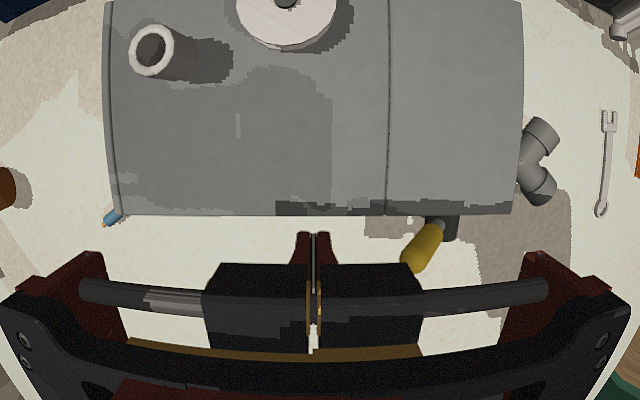

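Request:
jog_arm([
  [0,-10,0],
  [0,-10,0],
  [0,-8,0],
  [0,-8,0],
  [0,-8,0],
  [0,-8,0],
], yaw=[0,0,0,0,0,0])

```text
t: 13.45
ee_pos: [515.1, -81.9, 123.6]
orientation: [3.139, 0.002, -0.042]
ft_force: [0.5, 3.3, 3.1]
width: 0.9
```

```bash
python3 look.py 10
```

```text
13.55 [515.00520241 -82.72021139 123.30863632] [ 3.13837966e+00  2.84544596e-04 -4.25020197e-02] [0.70964326 1.38078403 0.40791482]
```

View pics/s10.png

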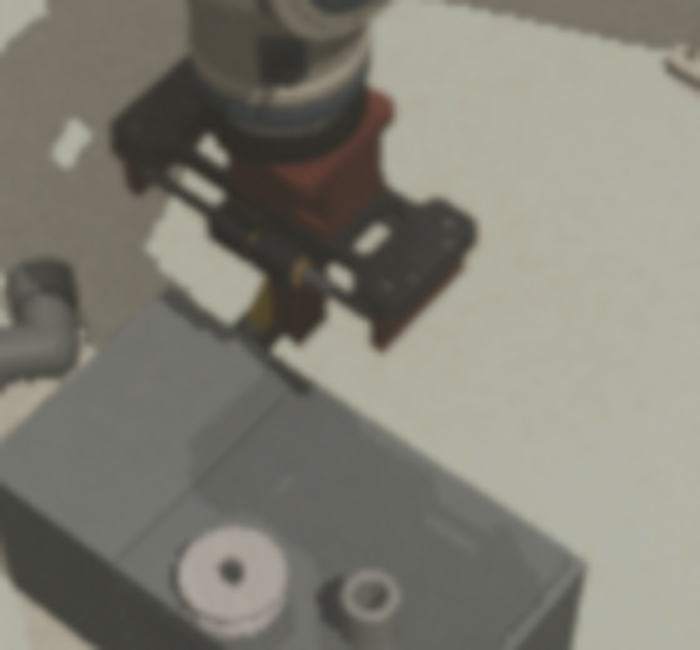

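View pics/w10.png

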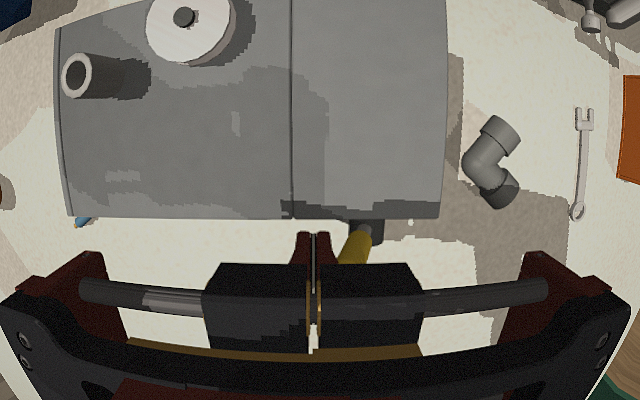

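Request:
jog_arm([
  [-2,-8,0],
  [0,-8,0],
  [0,-8,0],
], yaw=[0,0,0])

```text
t: 13.8
ee_pos: [512.5, -107.8, 123.3]
orientation: [3.138, 0.002, -0.043]
ft_force: [0.5, 0.6, 0.8]
width: 0.5
```

```bash
python3 look.py 11
```

```text
13.9 [ 512.57079976 -108.44808249  123.25002843] [ 3.13820967e+00 -7.62953156e-04 -4.30444527e-02] [-0.28330511 -0.57706607 -0.50039055]
```

View pics/w11.png

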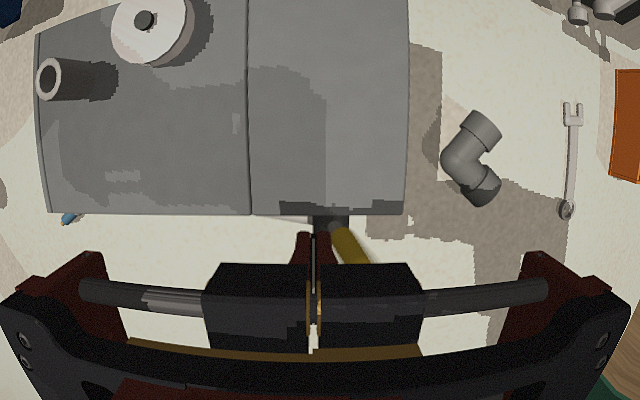

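Request:
jog_arm([
  [0,4,5],
  [0,2,20],
  [0,0,25],
  [0,0,25],
  [0,0,25],
  [0,0,10],
  [-20,0,0],
  [-30,0,0],
  [-35,5,0],
  [-30,5,0],
  [0,0,0],
  [0,0,0],
  [0,0,0],
], yaw=[0,0,0,0,0,0,0,0,0,0,0,0,0])

```text
t: 14.98
ee_pos: [390.0, -88.6, 236.1]
orientation: [3.138, 0.002, -0.052]
ft_force: [-0.1, 0.2, -0.2]
width: 0.5
```

```bash
python3 look.py 12; python3 - <<'E'
from workcell import ctrl
from h import *
p=ctrl.get_image("wrist"); K,R,t=p["K"],p["R"],np.array(p["t"])
def fe(W):
    c=np.atleast_2d(W)@R.T+t; r=np.hypot(c[:,0],c[:,1]); th=np.arctan2(r,c[:,2])
    return np.c_[K[0,0]*th*c[:,0]/r+K[0,2],K[1,1]*th*c[:,1]/r+K[1,2]].round(1).tolist()
PB=[599.8,-26.5,0]
print("roof",fe(toW(PB,[[-75,140,130],[-75,-140,130]])), "tip latched",fe(toW(PB,[-87,-141,171])),"tongue",fe(toW(PB,[-87,-17,105])))
for a in(0,.04,.1): print(a,fe(toW(PB,[[-75-98*np.sin(a),y,14+98*np.cos(a)] for y in(-39,44,127)])))
for n in ("bin_top_edge","lever_tip","tongue_end"): print(n,[(a["centre"][0]*640,a["centre"][1]*400,a["confidence"]) for a in ctrl.pinpoint(p,n)])
p=ctrl.get_image("top")
for n in ("lever_tip","tongue_end","socket","pulley","elbow","spark_plug","jar","wrench"): print(n,[(a["centre"][0]*640,a["centre"][1]*400,a["confidence"]) for a in ctrl.pinpoint(p,n)][:1])
E
```

```text
15.0833 [390.9397723  -88.77317344 236.17677672] [ 3.13807925e+00  1.68855786e-03 -5.09040096e-02] [-0.67034061 -0.48657826 -0.32603853]
roof [[120.5, 70.5], [394.3, 55.0]] tip latched [[408.1, 61.0]] tongue [[267.2, 68.4]]
0 [[288.4, 55.2], [207.6, 60.3], [138.8, 70.0]]
0.04 [[288.4, 59.0], [207.6, 64.0], [138.8, 73.4]]
0.1 [[288.4, 64.7], [207.8, 69.5], [139.0, 78.6]]
bin_top_edge [(212.608, 59.48, 0.67), (265.472, 14.680000000000001, 0.57)]
lever_tip [(405.696, 59.28, 0.93)]
tongue_end [(270.208, 70.39999999999999, 0.72)]
lever_tip [(378.816, 227.4, 0.65)]
tongue_end [(331.32800000000003, 223.48, 0.45)]
socket [(300.672, 189.92, 0.61)]
pulley [(322.36800000000005, 175.4, 0.72)]
elbow [(399.296, 217.60000000000002, 0.75)]
spark_plug [(254.976, 231.4, 0.5)]
jar [(179.584, 223.8, 0.85)]
wrench [(460.28799999999995, 214.2, 0.77)]
```

View pics/s12.png

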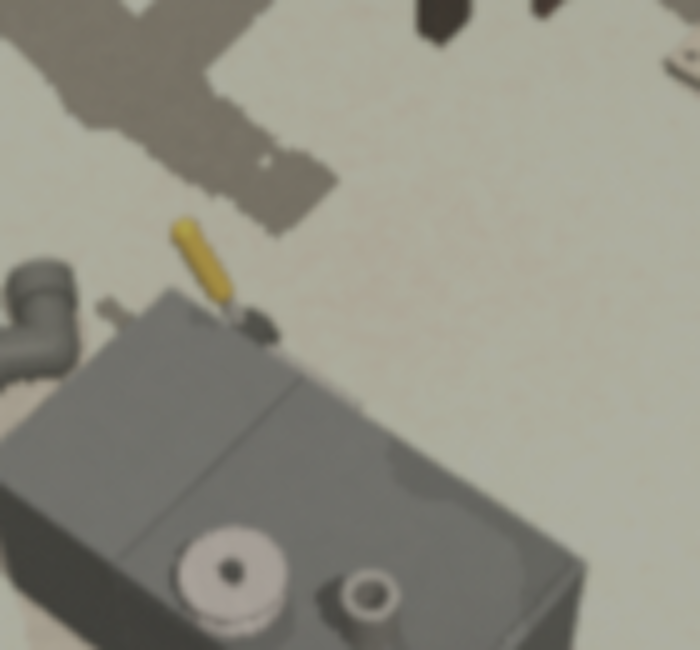

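View pics/w12.png

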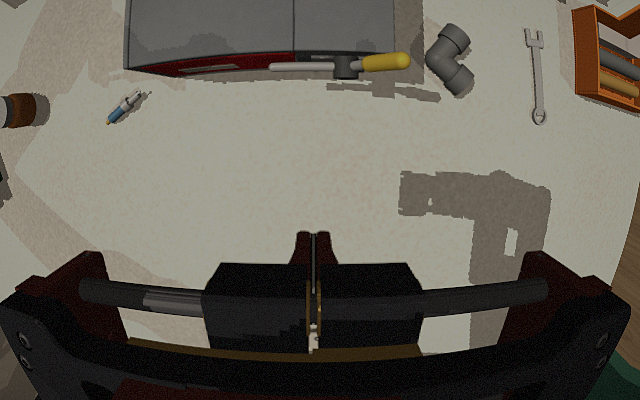

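```bash
python3 -c "
from workcell import ctrl
print(ctrl.close_job())"
```

```text
the job is handed in; nothing more can be done
None
```

The bin is shut, the lever is latched with its tongue across the bin's front, and the job is handed in at about 15 s with the hand clear. `close_job` reported no verdict.

**What went wrong on the way:** two passes failed without moving anything I could see. On the first push the fingertips went over the bin's top edge, and on the first lever push they slid over the handle's end. In the scene images the fingertips sat about 12–15 mm higher than the reported TCP height. I never resolved this; I worked lower on the second tries, and both succeeded.

**Bin:** I pushed it until it stopped, with 17 N against the closed face. In the last wrist view its top edge was at row 59.5. The calculation gives 60.3 for fully shut and 64.0 for 0.04 rad.

**Lever:** in the same view the tip was at (406, 59) and the tongue end at (270, 70). The latched positions would be (408, 61) and (267, 68).

**Loose parts:** in the top view, five of the six parts were within about 3 px of where they started, roughly 9 mm at most. The spark plug's low-confidence (0.50) estimate differed by 4.3 px, about 13 mm. I took that as detector error, since I never went near it and it looked unmoved.

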